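Put the dry chopping board away in its rack

TASK

A spice jar is standing in front of the rack's empty bay: set it upright on top of the rack. Then take the long chopping board out of the little drying stand and slide it, standing on its edge, in under the rack's top into the empty bay until its far end meets the back, hand-hole end outwards, and let go. Leave the boards already in the rack, the mill, the mug and the honey jar standing where they are.

Things in the scene. Friction and masses are not known exactly. Their poses are not given: they have to be found in the camera images.
- rack: Fixed pale wooden board rack, 115 deep (x) x 146 wide (y) x 148 high; origin under its centre, open mouth at its -x, z up. Three bays at y = -42, 0, +42, each 22 wide, floor 10 above the worktop, 105 deep from the mouth (x = -57.5) to the back wall, between solid 20 mm walls, under a solid top (underside 134, upper face 148 above the worktop). Two bays hold short boards; which is empty varies.
- rack_top (a point): Centre of the rack's flat top face, 148 mm above the worktop; axes as the rack's (x towards its back, y across the bays). The face is 115 (x) x 146 (y) mm.
- free_bay (a point): Centre of the empty bay's floor line at the mouth of the rack, 10 mm above the worktop. x points into the bay (back wall at x = +105 mm), y across it (walls at +/-11 mm), z up (underside of the top at 124 mm). A thin dark strip is laid on this bay's floor.
- board_centre (a point): Centre of the long wooden chopping board, 180 long (x) x 12 thick (y) x 110 high (z), 0.12 to 0.24 kg, standing on its long edge on the stand's foot. The hand-hole is at its -x end. Home in the empty bay, this centre is at x = +15, y = 0, z = +55 mm in the free_bay frame, and the hand-hole end sticks 75 mm out of the mouth.
- board_handle (a point): Centre of the board's hand-hole, 14 (along) x 40 (high) mm, cut right through, 70 mm from the board's centre towards its -x end, half-way up. The wood above the hole is 35 mm high.
- stand: Fixed low drying stand: foot 100 (x) x 70 (y) x 12 mm; four dowels of 10 mm diameter at x = +/-35, y = +/-12.5, tops 62 mm above the worktop, keep the board upright between them (15 mm gap). Open above: lift the board straight up over 50 mm to clear the dowels. Origin: centre of its underside; x runs along the board, its -x end being the hand-hole end.
- spice_centre (a point): Centre (half-way up) of the spice jar with the red cap, 45 mm diameter, 106 mm high, 0.08 to 0.15 kg, standing upright on the worktop 70 to 100 mm in front of the empty bay. The cap (45 mm diameter) is its upper 21 mm. z is up.
- mill_centre (a point): Centre (half-way up) of the dark wooden pepper mill, 58 mm diameter, 170 mm high. Bystander, loose. It stands in front of the fixed black coffee brewer, which fills about x 0.48 to 0.82, y -0.30 to -0.08 m and is over 0.25 m high: swing the arm round in front of it, drawn in and high, not through it.
- honey_centre (a point): Centre (half-way up) of the honey jar, 68 mm diameter, 84 mm high. Bystander, loose.
- cup_centre (a point): Point in the white mug 47 mm above its underside; the mug is 95 mm high, 92 x 127 mm with its handle. Bystander, loose.
- stored_a: Short board already in the rack, 90 long (x) x 12 thick x 100 high. Loose. Origin: centre of its lower edge. It ends 12 mm inside the mouth.
- stored_b: Short darker board already in the rack, 80 long (x) x 12 thick x 85 high. Loose. Origin: centre of its lower edge. It ends 17 mm inside the mouth.
There are look-alikes about, which are no part of the job. There is more than one size of the part that bears spice_centre; the job needs the smaller.

How it is judged (in metres and radians):
On the way, in this order (a step that is already met when the one before it is completed fails the run):
1. the spice jar stands upright on top of the rack, let go, before the board is home (x of spice_centre in the frame of rack_top between -0.055 and 0.055 m and y of spice_centre in the frame of rack_top between -0.07 and 0.07 m and z of spice_centre in the frame of rack_top between 0.047 and 0.059 m and angle between spice_centre's own z axis and vertical below 0.1 rad and linear speed of spice below 0.03 m/s and contact force between spice and the fingers below 0.05 N), for 0.2 s.
2. the board is home in the empty bay (x of board_centre in the frame of free_bay between 0.008 and 0.021 m and y of board_centre in the frame of free_bay between -0.009 and 0.009 m and z of board_centre in the frame of free_bay between 0.046 and 0.062 m and x of board_handle in the frame of free_bay below -0.03 m and angle between board_centre's own z axis and vertical below 0.15 rad and linear speed of board below 0.02 m/s), for 0.2 s.
At the end, for the whole second after the job is handed in: Spice jar upright (0.1 rad), free and at rest on the rack top, centre within 55 mm (front to back) and 70 mm (sideways) of the top's centre. Long board on edge on the empty bay's floor, far end within 7 mm of the back wall, hole end outwards, leaning under 0.15 rad, free, at rest (all of step 1 and all of step 2 and contact force between board and the fingers below 0.05 N); the robot touches nothing.
It fails at once if the pepper mill is pushed more than 30 mm or tipped (distance of mill_centre from where it was at the start of the episode above 0.03 m or angle between mill_centre's own z axis and vertical above 0.3 rad).
It fails at once if the honey jar is pushed more than 30 mm or tipped (distance of honey_centre from where it was at the start of the episode above 0.03 m or angle between honey_centre's own z axis and vertical above 0.3 rad).
It fails at once if the mug is pushed more than 30 mm or tipped (distance of cup_centre from where it was at the start of the episode above 0.03 m or angle between cup_centre's own z axis and vertical above 0.3 rad).
It fails at once if a board already in the rack is pushed more than 20 mm (distance of any of stored_a, stored_b from where it was at the start of the episode above 0.02 m).
It fails at once if the spice jar or the long board falls over (angle between spice_centre's own z axis and vertical above 0.7 rad or angle between board_centre's own z axis and vertical above 1 rad).
It also fails if it takes over 61 s, if anything falls off the work surface, if the arm or the gripper's body presses on something with over 40 N, if the wrist force passes 120 N, or if a joint passes its speed limit or range.

ROBOT

A 6-joint arm with a two-finger parallel gripper is mounted at the origin on a cart in front of the work surface, level with it; the furniture and walls round the work are solid. World frame = base frame: x ahead of the robot, y to its left, z up, the work surface at z = 0. Lengths are in m, angles in degrees, forces in N, time in s.
With the tool pointing down it reaches from about 0.4 to 0.825 m from the base axis. Payload 7 kg.
Tool frame: the origin (TCP) lies on the centre line of the jaws, within the pads' length; the fingertips stand 19 mm ahead of it and the grasp point (between the pads) is the TCP; z points along the fingers, y is the line along which they close (so a half turn about z gives the same grasp; the last joint's range is limited). The gripper opens to 88 mm and grips with 3 to 60 N. Pads are 19 mm wide; open, the fingers measure 130 mm over their backs; the gripper's body (78 mm by 193 mm) begins 47 mm behind the grasp point.
Start: joints at [-52.363, 20.546, 0.682, 0, -70.136, -16.507], TCP at [0.243, -0.63, 0.246] pointing down, gripper open.
Joint ranges: [-176.03, 176.03], [-82.01, 121.73], [-58.28, 71.71], [-173.87, 95.51], [-174.79, -0.11], [-173.66, 173.66]. Speed limits (degrees/s): [136.94, 136.94, 172.46, 180, 180, 180].

INTERFACE

Orientations are given as [roll, pitch, yaw] about the fixed x, y, z axes, in that order (R = Rz(yaw) Ry(pitch) Rx(roll)).
In Python, from plant import get_state, capture, close_job gives the robot as it stands.
- The arm moves only by the tool apply_moves, never from a script. Its argument "targets" is a list of rows, each a list of 7 numbers: the opening, from 0 (shut) to 1 (fully open), then the shift along the tool's x, y, z normalised to -1 to 1, where 1 is 1000 mm, then the turn, a rotation vector about the tool's x, y, z normalised to -1 to 1, where 1 is 90 degrees. In form: [[claw, tx, ty, tz, ax, ay, az], ...]. A call has 1 to 20 rows; each row shifts and turns the commanded pose from where the row before left it, along the tool's axes as they then stand; what a row does not reach is not made up. A row lasts 1/12 s, in which the tool goes at most 41.7 mm and 7.16 degrees, less where a joint would pass 70% of its speed; a pose out of reach is approached as far as the arm can. A call with a number of a shift or a turn outside -1 to 1 is refused whole. A call with a gripper value outside its range is refused whole. The fingers move at their own pace and stop on an object; "newtons" is the grip in N (left out, the last holds). Time passes only in rows, so rows that do not move let the fingers close. It gives the time, the measured TCP pose, the force, the opening and the grip force at its end, in the units of the state.
- get_state(): the state, without advancing time (a new reading comes with each control period).
- capture(name): name is "scene" or "top" or "wrist"; returns a dict with "frame" (480x640x3 uint8, red, green, blue), "range_z" (480x640 float32, m along the optical axis (not along the pixel's ray), 0 where there is no reading), "camera_matrix" (3x3 intrinsics, pixels), "T" (4x4, takes a point from camera to world coordinates). Camera axes: x right, y down, z forward; pixel columns grow to the right and rows downward; lengths in m; the calibration is good to about 2 mm. A picture is of the moment at which its call begins.
- close_job(): hands the job in; it is judged then, once.
The state is a dict: "time_s": time; "joints": joint angles; "qd": joint speeds; "joint_torque": joint torques, N m; "tcp_pos": TCP position; "eef_rot": TCP orientation; "contact_force": force on the tool from outside, world axes, zero at the start; "moment": the same for the moment, N m; "gripper_width": finger opening in m; "gripper_force": force on a finger pad.
Only numpy, scipy, OpenCV 4.12 (cv2) and the standard library are available. Lean on these libraries where they do the work, as an engineer would, in place of code of your own. Each camera call takes 0.05 s, during which the arm holds its last target. There are 200 camera calls.

## Working session

There is one attempt and no reset: what is moved stays moved. The work goes in short steps, Python scripts to look and compute and a tool call to move; the robot and the scene stay as the last step left them, time stands still between calls to the robot, and variables do not carry over. Pictures are saved under pics/ and viewed, at most 10 in all, crops included, and the job is handed in when it is done.

Besides the shell and the picture viewer there is one more tool, called by a JSON object that holds its "fn" and its "kwargs", one argument or row to a line. apply_moves: Moves the arm, as the interface text tells. Scaled input: -1 to 1 covers 1000 mm each way for a shift and 90 degrees each way for a turn. Its arguments: {"type":"object","properties":{"targets":{"type":"array","items":{"type":"array","items":{"type":"number"}}},"newtons":{"type":"number"}},"required":["targets"]}

```bash
mkdir -p pics
cat > h.py <<'E'
import numpy as np, cv2
from plant import get_state, capture, close_job
def snap(n):
    d=capture(n); np.savez('/tmp/%s.npz'%n,**d)
    z=d['range_z'];K=d['camera_matrix'];v,u=np.mgrid[:480,:640]
    P=np.stack([(u-K[0,2])/K[0,0]*z,(v-K[1,2])/K[1,1]*z,z],-1)
    W=P@d['T'][:3,:3].T+d['T'][:3,3]; W[z==0]=np.nan
    return d['frame'],W
E
python3 - <<'E'
from h import *
for n in('scene','top'):
    f,W=snap(n);np.save('/tmp/W_%s.npy'%n,W);cv2.imwrite('pics/%s.png'%n,f[...,::-1])
print(get_state())
E
```

```text
{'time_s': 0.1, 'joints': array([-5.23619388e+01,  2.05861441e+01,  6.40354439e-01, -1.86976136e-02,
       -7.01336035e+01, -1.65081549e+01]), 'qd': array([ 0.05685093, -0.16676352,  0.15470642,  0.08807201,  0.04578839,
        0.11994205]), 'joint_torque': array([-1.79516355e-03, -5.84162307e+01,  2.93754351e+01,  7.01538205e+00,
        1.01889332e-02, -7.76388583e-05]), 'tcp_pos': array([ 0.24318869, -0.62925347,  0.24473683]), 'eef_rot': array([ 1.79918884e+02, -5.70842454e-03, -1.58876456e+02]), 'contact_force': array([ 0.04559711,  0.23777201, -0.30272967]), 'moment': array([ 0.00187089, -0.06244914, -0.01888127]), 'gripper_force': 0.0, 'gripper_width': 0.08774173449225428}
```

View pics/scene.png

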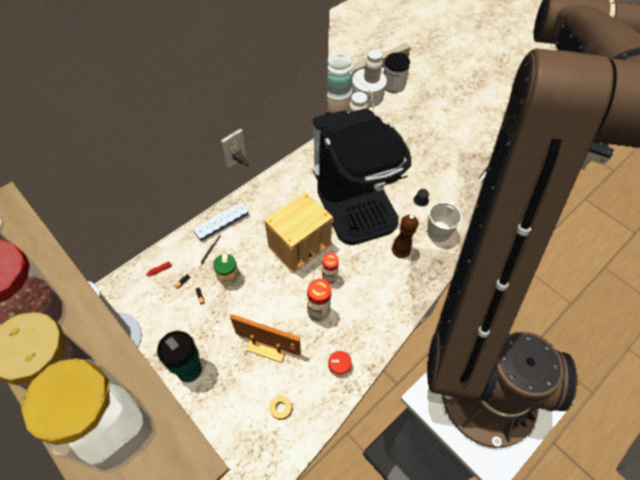

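View pics/top.png

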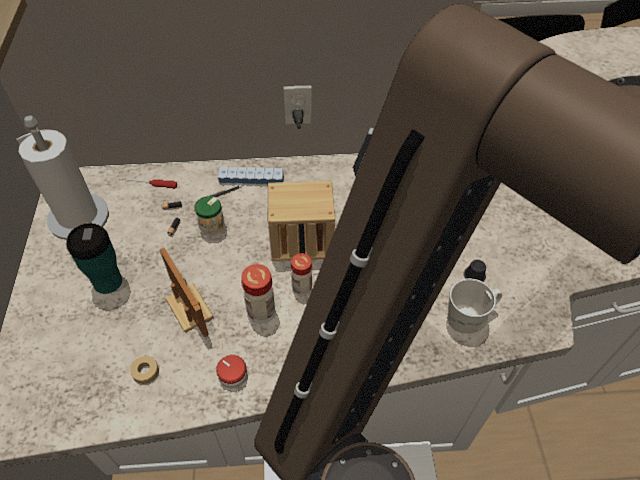

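Red-capped candidates in top image: the small jar (301,265), a large jar (257,280), and a loose red lid/tin (231,370). The small jar in front of the empty bay matches. I'll check it in a crop and measure.

```bash
cat > m.py <<'E'
from h import *
f=cv2.imread('pics/top.png')[...,::-1];W=np.load('/tmp/W_top.npy')
def reg(name,u0,u1,v0,v1,z0,z1):
    P=W[v0:v1,u0:u1].reshape(-1,3);P=P[(P[:,2]>z0)&(P[:,2]<z1)]
    (c,s,a)=cv2.minAreaRect((P[:,:2]*1000).astype(np.float32))
    print(name,len(P),'min',P.min(0).round(3),'max',P.max(0).round(3),'rect',np.round(c,1),np.round(s,1),round(a,1))
reg('small cap',285,318,250,285,.095,.115)
reg('big cap',238,276,260,305,.11,.2)
reg('racktop',260,340,175,235,.14,.155)
reg('board top',155,212,240,340,.105,.13)
reg('stand',155,220,270,340,.005,.017)
reg('honey',190,228,190,235,.03,.12)
reg('cup',440,505,275,330,.03,.12)
reg('thermos',60,125,220,300,.05,.3)
reg('lid',210,250,350,390,.008,.2)
for n in('top',):
    print(W[265,301],W[280,257],W[200,300])
c=np.hstack([cv2.resize(f[170:350,220:360],None,fx=3,fy=3),cv2.resize(f[230:350,140:260],None,fx=3,fy=3)[:540].copy() if 0 else cv2.copyMakeBorder(cv2.resize(f[230:350,140:260],None,fx=3,fy=3),0,180,0,0,0)])
cv2.imwrite('pics/crop.png',c[...,::-1])
E
python3 m.py
```

```text
small cap 331 min [0.489 0.044 0.095] max [0.534 0.087 0.112] rect [511.4  65.2] [42.8 45.5] 85.0
big cap 827 min [0.423 0.129 0.11 ] max [0.485 0.191 0.151] rect [453.3 159.9] [61.5 60.4] 25.5
racktop 2667 min [ 0.587 -0.015  0.14 ] max [0.71  0.131 0.155] rect [648.3  57.9] [144.6 119.9] 88.3
board top 515 min [0.394 0.27  0.105] max [0.557 0.365 0.128] rect [475.6 317.6] [180.2  12.6] 28.4
stand 776 min [0.397 0.254 0.005] max [0.581 0.397 0.017] rect [489.9 322.5] [191.2 137.7] 3.4
honey 800 min [0.67  0.244 0.03 ] max [0.736 0.306 0.091] rect [702.  274.9] [61.4 63.7] 80.8
cup 1637 min [ 0.359 -0.358  0.03 ] max [ 0.453 -0.235  0.1  ] rect [ 413.8 -288. ] [ 92.3 114.6] 49.6
thermos 2210 min [0.514 0.464 0.05 ] max [0.71  0.614 0.176] rect [621.8 532.2] [225.6  85. ] 22.0
lid 814 min [0.279 0.19  0.008] max [0.341 0.25  0.045] rect [309.8 219. ] [59.7 61.1] 83.6
[0.49965406 0.06569106 0.10905741] [0.44303426 0.15633761 0.14578232] [0.64772884 0.05885932 0.14857297]
```

View pics/crop.png

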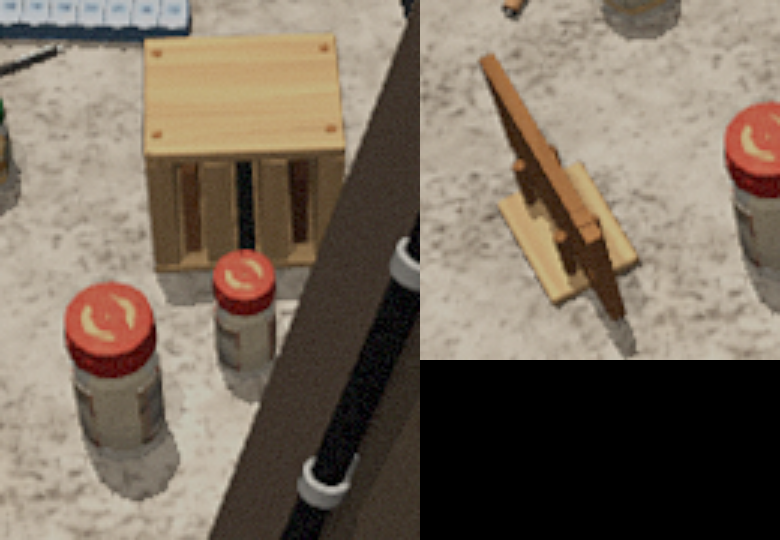

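The crop shows the small red-capped jar (crop 244,290) in front of the middle bay. That bay is empty and has the dark strip. The board is in the stand at right. Now I'll raise the arm and draw it in.

{"fn": "apply_moves", "kwargs": {
  "targets": [
    [1, 0, 0, -0.03, 0, 0, 0.0391],
    [1, 0, 0, -0.03, 0, 0, 0.0391],
    [1, 0, 0, -0.03, 0, 0, 0.0391],
    [1, 0, 0, -0.03, 0, 0, 0.0391],
    [1, 0, 0, -0.03, 0, 0, 0.0391],
    [1, 0, 0, -0.03, 0, 0, 0.0391],
    [1, -0.0024, 0.0327, 0, 0, 0, 0],
    [1, -0.0024, 0.0327, 0, 0, 0, 0],
    [1, -0.0024, 0.0327, 0, 0, 0, 0],
    [1, -0.0024, 0.0327, 0, 0, 0, 0],
    [1, -0.0024, 0.0327, 0, 0, 0, 0],
    [1, -0.0024, 0.0327, 0, 0, 0, 0],
    [1, -0.0024, 0.0327, 0, 0, 0, 0]
  ]
}}

```text
time_s: 1.18
tcp_pos: [0.2597, -0.3991, 0.4251]
eef_rot: [180.0, -0.0, 180.0]
contact_force: [1.5, 0.8, 0.4]
gripper_width: 0.0876
gripper_force: 0.0
```

Run:
```python
import cv2,numpy as np
f=cv2.imread('pics/scene.png')
cv2.imwrite('pics/sc.png',cv2.resize(f[300:370,215:315],None,fx=6,fy=6,interpolation=3))
W=np.load('/tmp/W_scene.npy')
P=W[205:262,385:420].reshape(-1,3);P=P[(P[:,2]>.13)&(P[:,2]<.2)];print('mill',P.min(0),P.max(0))
P=W[100:240,310:410].reshape(-1,3);P=P[P[:,2]>.1];print('brewer',P.min(0),P.max(0))
```

```text
mill [ 0.41359676 -0.17680613  0.13002634] [ 0.46180506 -0.1323874   0.17363415]
brewer [ 0.42020924 -0.42887304  0.10000757] [0.9456748  0.06774873 0.31413598]
```

View pics/sc.png

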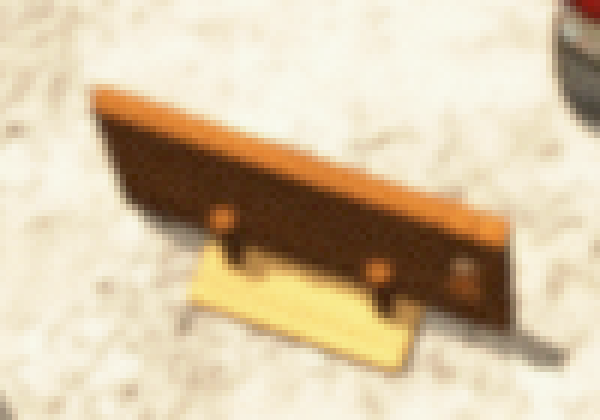

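The board crop shows the hand-hole at the right end (465,275), so it is the end nearer the robot. Swinging on to the jar.

{"fn": "apply_moves", "kwargs": {
  "targets": [
    [1, -0.018, 0.032, 0, 0, 0, 0],
    [1, -0.018, 0.032, 0, 0, 0, 0],
    [1, -0.018, 0.032, 0, 0, 0, 0],
    [1, -0.018, 0.032, 0, 0, 0, 0],
    [1, -0.018, 0.032, 0, 0, 0, 0],
    [1, -0.018, 0.032, 0, 0, 0, 0],
    [1, -0.018, 0.032, 0, 0, 0, 0],
    [1, -0.018, 0.032, 0, 0, 0, 0],
    [1, -0.018, 0.032, 0, 0, 0, 0],
    [1, -0.018, 0.032, 0, 0, 0, 0],
    [1, -0.015, 0.0365, 0, 0, 0, 0],
    [1, -0.015, 0.0365, 0, 0, 0, 0],
    [1, -0.015, 0.0365, 0, 0, 0, 0],
    [1, -0.015, 0.0365, 0, 0, 0, 0],
    [1, 0, 0, 0.035, 0, 0, 0.0556],
    [1, 0, 0, 0.035, 0, 0, 0.0556],
    [1, 0, 0, 0.035, 0, 0, 0.0556],
    [1, 0, 0, 0, 0, 0, 0],
    [1, 0, 0, 0, 0, 0, 0]
  ]
}}

```text
time_s: 2.77
tcp_pos: [0.4993, 0.0649, 0.3199]
eef_rot: [-179.8, -0.1, 165.2]
contact_force: [0.7, 0.1, 2.6]
gripper_width: 0.0878
gripper_force: 0.0
```

Run:
```python
from h import *
s=get_state();print(s['tcp_pos'],s['eef_rot'],s['joints'])
f,W=snap('wrist');np.save('/tmp/W_w.npy',W);cv2.imwrite('pics/w1.png',f[...,::-1])
hsv=cv2.cvtColor(f,cv2.COLOR_RGB2HSV)
z=W[...,2]
m=(np.hypot(W[...,0]-.511,W[...,1]-.065)<.04)&(z>.098)&(z<.115)
P=W[m];print('jar',len(P),P.min(0),P.max(0),(P.min(0)+P.max(0))/2)
m=(np.hypot(W[...,0]-.65,W[...,1]-.058)<.12)&(z>.143)&(z<.155)
P=W[m];r=cv2.minAreaRect((P[:,:2]*1000).astype(np.float32));print('rack',len(P),r,P[:,2].mean())
f,W=snap('top');z=W[...,2]
m=(np.hypot(W[...,0]-.65,W[...,1]-.058)<.12)&(z>.143)&(z<.155)
P=W[m];r=cv2.minAreaRect((P[:,:2]*1000).astype(np.float32));print('rack top',len(P),r,P[:,2].mean())
```

```text
[0.49927368 0.06491104 0.31994074] [-1.79834426e+02 -1.34840212e-01  1.65171789e+02] [ 2.98179614e+01  1.83661090e+00 -1.33170160e+01  2.38502932e-02
 -7.50586610e+01 -1.34652170e+02]
jar 2041 [0.48932552 0.04554868 0.09812993] [0.53355981 0.08882241 0.10850118] [0.51144267 0.06718555 0.10331555]
rack 8383 ((641.0054931640625, 59.90232849121094), (145.74098205566406, 101.31686401367188), 88.70851135253906) 0.1474536274561328
rack top 0 ((0.0, 0.0), (0.0, 0.0), 0.0) nan<stdin>:12: RuntimeWarning: Mean of empty slice.
  ret = ret.dtype.type(ret / rcount)
```

View pics/w1.png

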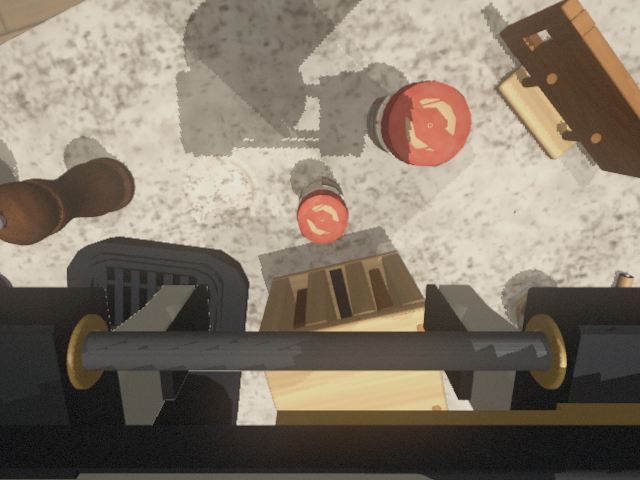

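Wrist view: small jar at (322,215), empty bay with dark strip at (342,295), mill at left. Descend and grasp.

{"fn": "apply_moves", "kwargs": {
  "newtons": 20,
  "targets": [
    [1, -0.0112, 0.0052, 0.02, 0, 0, 0],
    [1, 0, 0, 0.035, 0, 0, 0],
    [1, 0, 0, 0.035, 0, 0, 0],
    [1, 0, 0, 0.035, 0, 0, 0],
    [1, 0, 0, 0.035, 0, 0, 0],
    [1, 0, 0, 0.027, 0, 0, 0],
    [1, 0, 0, 0.02, 0, 0, 0],
    [1, 0, 0, 0.01, 0, 0, 0],
    [1, 0, 0, 0.01, 0, 0, 0],
    [1, 0, 0, 0, 0, 0, 0],
    [0.4, 0, 0, 0, 0, 0, 0],
    [0.4, 0, 0, 0, 0, 0, 0],
    [0.4, 0, 0, 0, 0, 0, 0],
    [0.4, 0, 0, 0, 0, 0, 0],
    [0.4, 0, 0, 0, 0, 0, 0],
    [0.4, 0, 0, 0, 0, 0, 0]
  ]
}}

```text
time_s: 4.2
tcp_pos: [0.5123, 0.0676, 0.094]
eef_rot: [180.0, 0.0, 165.0]
contact_force: [-0.4, 0.2, 0.6]
gripper_width: 0.0534
gripper_force: 0.0
```

{"fn": "apply_moves", "kwargs": {
  "targets": [
    [0.4, 0, 0, 0, 0, 0, 0],
    [0.4, 0, 0, 0, 0, 0, 0],
    [0.4, 0, 0, 0, 0, 0, 0],
    [0.4, 0, 0, 0, 0, 0, 0],
    [0.4, 0, 0, -0.01, 0, 0, 0],
    [0.4, 0, 0, -0.02, 0, 0, 0],
    [0.4, 0, 0, -0.03, 0, 0, 0],
    [0.4, 0, 0, -0.03, 0, 0, 0],
    [0.4, 0, 0, -0.03, 0, 0, 0],
    [0.4, 0, 0, -0.03, 0, 0, 0],
    [0.4, 0, 0, -0.02, 0, 0, 0],
    [0.4, 0, 0, -0.01, 0, 0, 0],
    [0.4, 0, 0, 0, 0, 0, 0]
  ]
}}

```text
time_s: 5.28
tcp_pos: [0.5129, 0.0678, 0.2761]
eef_rot: [179.8, 0.2, 165.0]
contact_force: [-0.7, 0.0, -2.0]
gripper_width: 0.044
gripper_force: 20.0
```

{"fn": "apply_moves", "kwargs": {
  "targets": [
    [0.4, -0.0131, 0.0028, 0, 0, 0, 0],
    [0.4, -0.0261, 0.0056, 0, 0, 0, 0],
    [0.4, -0.0261, 0.0056, 0, 0, 0, 0],
    [0.4, -0.0261, 0.0056, 0, 0, 0, 0],
    [0.4, -0.0261, 0.0056, 0, 0, 0, 0],
    [0.4, -0.0261, 0.0056, 0, 0, 0, 0],
    [0.4, -0.0131, 0.0028, 0, 0, 0, 0],
    [0.4, 0, 0, 0, 0, 0, 0],
    [0.4, 0, 0, 0.014, 0, 0, 0],
    [0.4, 0, 0, 0.01, 0, 0, 0],
    [0.4, 0, 0, 0.005, 0, 0, 0],
    [0.4, 0, 0, 0, 0, 0, 0],
    [0.4, 0, 0, 0.002, 0, 0, 0],
    [0.4, 0, 0, 0, 0, 0, 0]
  ]
}}

```text
time_s: 6.45
tcp_pos: [0.6717, 0.0595, 0.2421]
eef_rot: [-180.0, -0.0, 165.0]
contact_force: [-0.1, 0.2, -0.9]
gripper_width: 0.0442
gripper_force: 20.0
```

{"fn": "apply_moves", "kwargs": {
  "targets": [
    [0.4, 0, 0, 0.001, 0, 0, 0],
    [0.4, 0, 0, 0, 0, 0, 0],
    [0.6, 0, 0, 0, 0, 0, 0],
    [0.8, 0, 0, 0, 0, 0, 0],
    [1, 0, 0, 0, 0, 0, 0],
    [1, 0, 0, 0, 0, 0, 0],
    [1, 0, 0, 0, 0, 0, 0],
    [1, 0, 0, 0, 0, 0, 0],
    [1, 0, 0, 0, 0, 0, 0],
    [1, 0, 0, -0.01, 0, 0, 0],
    [1, 0, 0, -0.03, 0, 0, 0],
    [1, 0, 0, -0.03, 0, 0, 0],
    [1, 0, 0, -0.03, 0, 0, 0],
    [1, 0, 0, -0.02, 0, 0, 0],
    [1, 0, 0, 0, 0, 0, 0]
  ]
}}

```text
time_s: 7.7
tcp_pos: [0.6737, 0.0592, 0.3684]
eef_rot: [179.8, 0.5, 165.0]
contact_force: [0.6, -0.1, 0.8]
gripper_width: 0.0876
gripper_force: 0.0
```

{"fn": "apply_moves", "kwargs": {
  "targets": [
    [1, 0, 0, 0, 0, 0, -0.0556],
    [1, 0, 0, 0, 0, 0, -0.0556],
    [1, 0, 0, 0, 0, 0, -0.0556],
    [1, 0.0274, 0.0258, 0, 0, 0, 0],
    [1, 0.0274, 0.0258, 0, 0, 0, 0],
    [1, 0.0274, 0.0258, 0, 0, 0, 0],
    [1, 0.0274, 0.0258, 0, 0, 0, 0],
    [1, 0.0274, 0.0258, 0, 0, 0, 0],
    [1, 0.0274, 0.0258, 0, 0, 0, 0],
    [1, 0.0274, 0.0258, 0, 0, 0, 0],
    [1, 0.0274, 0.0258, 0, 0, 0, 0],
    [1, 0.0274, 0.0258, 0, 0, 0, 0],
    [1, 0, 0, 0, 0, 0, -0.0789],
    [1, 0, 0, 0, 0, 0, -0.0789],
    [1, 0, 0, 0, 0, 0, -0.0789],
    [1, 0, 0, 0, 0, 0, -0.0789],
    [1, 0, 0, 0, 0, 0, 0],
    [1, 0, 0, 0, 0, 0, 0]
  ]
}}

```text
time_s: 9.2
tcp_pos: [0.4254, 0.2915, 0.362]
eef_rot: [180.0, 0.0, -151.8]
contact_force: [0.2, -0.2, 0.1]
gripper_width: 0.0877
gripper_force: 0.0
```

Run:
```python
from h import *
s=get_state();print(s['tcp_pos'],s['eef_rot'],s['joints'])
f1,W1=snap('top');f2,W2=snap('wrist')
for n,W in(('top',W1),('wrist',W2)):
    z=W[...,2]
    P=W[(np.hypot(W[...,0]-.476,W[...,1]-.318)<.13)&(z>.113)&(z<.128)]
    if len(P)>20:
        c,w,a=cv2.minAreaRect((P[:,:2]*1000).astype(np.float32));v=cv2.fitLine(P[:,:2].astype(np.float32),2,0,.01,.01).ravel()
        print(n,'board',len(P),c,w,a,np.degrees(np.arctan2(v[1],v[0])),np.median(P[:,2]))
    P=W[(np.hypot(W[...,0]-.65,W[...,1]-.06)<.12)&(z>.143)&(z<.153)]
    if len(P)>20:print(n,'rack',len(P),cv2.minAreaRect((P[:,:2]*1000).astype(np.float32)))
    P=W[(np.hypot(W[...,0]-.672,W[...,1]-.06)<.05)&(z>.235)&(z<.27)]
    if len(P)>20:print(n,'jar',len(P),P.min(0),P.max(0))
cv2.imwrite('pics/tw.png',np.hstack([cv2.resize(f[...,::-1],(400,300)) for f in(f1,f2)]))
```

```text
[0.42541567 0.29151468 0.36204037] [ 1.79986936e+02  2.84157850e-02 -1.51798208e+02] [ 5.62557659e+01  2.06589869e+00 -7.73719655e+00  1.86224997e-03
 -8.01656836e+01 -1.18054288e+02]
top board 384 (468.6765441894531, 313.5566101074219) (162.31463623046875, 12.741438865661621) 28.54888343811035 28.657509 0.12181979475336019
wrist board 2170 (494.84722900390625, 269.86468505859375) (165.79653930664062, 115.35181427001953) 28.420204162597656 31.49043 0.12146721451749831
wrist rack 1686 ((597.5338134765625, 100.85619354248047), (36.06684112548828, 64.09341430664062), 20.08302116394043)
```

View pics/tw.png

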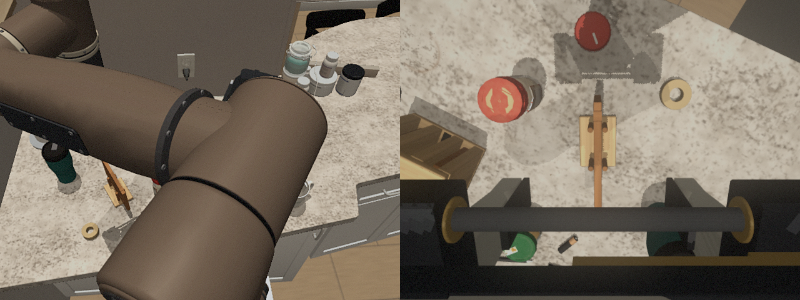

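Left (top cam): arm over the stand, jar hidden. Right (wrist): board edge-on at (600,145), lined up with the gripper centre line, with the big jar (502,98) to the side. Refine the board line from the wrist data.

Run:
```python
from h import *
d=np.load('/tmp/wrist.npz');z=d['range_z'];K=d['camera_matrix'];v,u=np.mgrid[:480,:640]
W=np.stack([(u-K[0,2])/K[0,0]*z,(v-K[1,2])/K[1,1]*z,z],-1)@d['T'][:3,:3].T+d['T'][:3,3]
a=np.radians(28.5);e=np.array([np.cos(a),np.sin(a)]);n=np.array([-e[1],e[0]])
q=W[...,:2]-[.4756,.3176]
m=(abs(q@n)<.012)&(abs(q@e)<.11)&(W[...,2]>.117)&(W[...,2]<.128)&(z>0)
P=W[m];print(len(P),cv2.minAreaRect((P[:,:2]*1000).astype(np.float32)),P[:,2].mean(),(q[m]@e).min())
g=np.array([.4254,.2915])-[.4756,.3176];print('tcp along,across',g@e,g@n)
# rack mouth
m=(abs(W[...,0]-.59)<.03)&(W[...,2]>.143)&(W[...,2]<.153);P=W[m];print(len(P),P.min(0),P.max(0))
```

```text
2130 ((470.1601257324219, 315.4841003417969), (165.79653930664062, 11.61008358001709), 28.420204162597656) 0.12141558770516107 -0.08868778148147778
tcp along,across -0.056570462698406467 0.0010162431245550449
1661 [0.56003351 0.0645657  0.14300429] [0.61996425 0.46765532 0.15251212]
```

{"fn": "apply_moves", "kwargs": {
  "newtons": 50,
  "targets": [
    [0.5, 0, 0, 0.03, 0, 0, 0],
    [0.5, 0, 0, 0.035, 0, 0, 0],
    [0.5, 0, 0, 0.035, 0, 0, 0],
    [0.5, 0, 0, 0.035, 0, 0, 0],
    [0.5, 0, 0, 0.035, 0, 0, 0],
    [0.5, 0, 0, 0.035, 0, 0, 0],
    [0.5, 0, 0, 0.025, 0, 0, 0],
    [0.5, 0, 0, 0.012, 0, 0, 0],
    [0.5, 0, 0, 0.01, 0, 0, 0],
    [0.5, 0, 0, 0, 0, 0, 0],
    [0, 0, 0, 0, 0, 0, 0],
    [0, 0, 0, 0, 0, 0, 0],
    [0, 0, 0, 0, 0, 0, 0],
    [0, 0, 0, 0, 0, 0, 0],
    [0, 0, 0, 0, 0, 0, 0],
    [0, 0, 0, 0, 0, 0, 0],
    [0, 0, 0, 0, 0, 0, 0],
    [0, 0, 0, 0, 0, 0, 0],
    [0, 0, 0, 0, 0, 0, 0]
  ]
}}

```text
time_s: 10.88
tcp_pos: [0.4256, 0.2917, 0.1102]
eef_rot: [180.0, 0.0, -151.6]
contact_force: [-1.9, -0.4, 6.2]
gripper_width: 0.0113
gripper_force: 50.0
```

{"fn": "apply_moves", "kwargs": {
  "targets": [
    [0, 0, 0, -0.005, 0, 0, 0],
    [0, 0, 0, -0.01, 0, 0, 0],
    [0, 0, 0, -0.01, 0, 0, 0],
    [0, 0, 0, -0.01, 0, 0, 0],
    [0, 0, 0, -0.01, 0, 0, 0],
    [0, 0, 0, -0.01, 0, 0, 0],
    [0, 0, 0, -0.01, 0, 0, 0],
    [0, 0, 0, -0.01, 0, 0, 0],
    [0, 0, 0, -0.01, 0, 0, 0],
    [0, 0, 0, -0.005, 0, 0, 0],
    [0, 0, 0, 0, 0, 0, 0],
    [0, 0, 0, 0, 0, 0, 0]
  ]
}}

```text
time_s: 11.88
tcp_pos: [0.4254, 0.2916, 0.1996]
eef_rot: [180.0, 0.0, -151.6]
contact_force: [0.4, -0.2, -3.0]
gripper_width: 0.0119
gripper_force: 50.0
```

Run:
```python
from h import *
s=get_state();print(s['tcp_pos'],s['eef_rot'],s['contact_force'],s['moment'],s['gripper_width'])
a=np.radians(28.45);e=np.array([np.cos(a),np.sin(a)]);n=np.array([-e[1],e[0]])
fs=[]
for c in('scene','wrist','top'):
    f,W=snap(c);fs.append(f)
    q=W[...,:2]-s['tcp_pos'][:2]
    m=(abs(q@n)<.012)&(q@e>.012)&(q@e<.2)&(W[...,2]>.13)&(W[...,2]<.215)
    m|=(abs(q@n)<.012)&(q@e<-.012)&(q@e>-.06)&(W[...,2]>.13)&(W[...,2]<.215)
    P=W[m];
    if len(P)<20: print(c,len(P));continue
    t=q[m]@e
    for b in np.arange(-.06,.2,.02):
        k=(t>=b)&(t<b+.02)
        if k.sum()>3: print(c,round(b+.01,3),k.sum(),'ztop',np.percentile(P[k,2],95).round(4),'across',np.median((q[m]@n)[k]).round(4))
    print('t range',t.min(),t.max())
np.save('/tmp/Ww.npy',W)
cv2.imwrite('pics/l.png',np.hstack([cv2.resize(f[...,::-1],(400,300)) for f in fs[:2]]))
```

```text
[0.4253837  0.29156332 0.19963206] [ 1.79980951e+02  1.20003638e-02 -1.51584326e+02] [ 0.40079394 -0.16553461 -3.00555621] [-0.05794648  0.17020884  0.02336231] 0.011872428070048513
scene 0.09 111 ztop 0.213 across 0.0056
scene 0.11 134 ztop 0.2124 across 0.0053
scene 0.13 136 ztop 0.2126 across 0.0053
scene 0.15 43 ztop 0.2125 across 0.0052
t range 0.08264710325420707 0.1471398881131033
wrist -0.03 2888 ztop 0.2113 across 0.0004
wrist -0.01 834 ztop 0.2115 across 0.0007
wrist 0.01 661 ztop 0.2113 across 0.0007
wrist 0.03 467 ztop 0.2113 across 0.0003
t range -0.03306637505236426 0.0265638156075728
top 0
```

View pics/l.png

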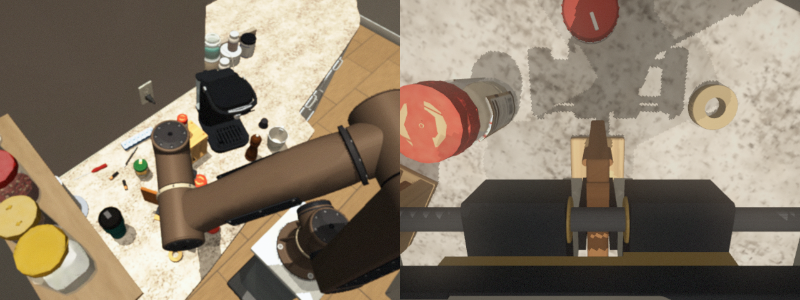

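The board hangs level (top at 0.2115 along the wood, no sag), gripped 57 mm behind its centre. Now locate the bay precisely from the saved wrist view.

Run:
```python
import numpy as np,cv2
for nm in('w','top'):
    W=np.load('/tmp/W_%s.npy'%nm)
    m=(W[...,2]>.03)&(W[...,2]<.13)&(abs(W[...,1]-.06)<.09)&(W[...,0]>.57)&(W[...,0]<.72)
    P=W[m]
    for y in np.arange(-.012,.136,.004):
        k=abs(P[:,1]-y)<.002
        if k.sum()>2: print(nm,round(y,3),k.sum(),np.percentile(P[k,0],[10,50,90]).round(4))
    # top face edges: y centre as function of x
    T=W[(W[...,2]>.143)&(W[...,2]<.153)&(abs(W[...,1]-.06)<.09)&(W[...,0]>.57)&(W[...,0]<.72)]
    for x in np.arange(.59,.71,.015):
        k=abs(T[:,0]-x)<.003
        if k.sum()>5: print(nm,'x',round(x,3),T[k,1].min().round(4),T[k,1].max().round(4))
```

```text
w -0.012 43 [0.5894 0.5899 0.5902]
w -0.008 161 [0.5891 0.5896 0.59  ]
w -0.004 175 [0.5891 0.5896 0.5901]
w 0.0 166 [0.5893 0.5897 0.5901]
w 0.004 175 [0.5894 0.5898 0.5903]
w 0.008 514 [0.5902 0.5988 0.6155]
w 0.012 24 [0.6075 0.608  0.6087]
w 0.016 116 [0.6072 0.6077 0.6084]
w 0.02 119 [0.6072 0.6078 0.6086]
w 0.024 89 [0.6074 0.608  0.6089]
w 0.032 144 [0.5902 0.5907 0.5912]
w 0.036 177 [0.5901 0.5906 0.5909]
w 0.04 163 [0.5903 0.5906 0.591 ]
w 0.044 187 [0.5903 0.5907 0.5911]
w 0.048 368 [0.5906 0.5924 0.6205]
w 0.052 26 [0.593  0.5947 0.597 ]
w 0.072 80 [0.5914 0.5919 0.593 ]
w 0.076 182 [0.5911 0.5915 0.5919]
w 0.08 179 [0.5912 0.5916 0.592 ]
w 0.084 182 [0.5913 0.5917 0.5921]
w 0.088 180 [0.5914 0.5917 0.5922]
w 0.092 88 [0.5917 0.5923 0.5932]
w 0.096 101 [0.6044 0.6069 0.6277]
w 0.1 148 [0.6042 0.6046 0.605 ]
w 0.104 142 [0.6042 0.6047 0.6051]
w 0.108 90 [0.6043 0.6049 0.6056]
w 0.112 190 [0.5978 0.6092 0.6275]
w 0.116 214 [0.5922 0.5927 0.5942]
w 0.12 180 [0.5921 0.5925 0.593 ]
w 0.124 190 [0.5922 0.5926 0.5931]
w 0.128 179 [0.5923 0.5927 0.5931]
w 0.132 157 [0.5924 0.5929 
[... 855 characters left out ...]
6 [0.591  0.5928 0.5951]
top 0.084 47 [0.5905 0.5928 0.5942]
top 0.088 50 [0.5904 0.5926 0.5944]
top 0.092 12 [0.5927 0.5945 0.5962]
top 0.096 34 [0.6038 0.6065 0.618 ]
top 0.1 44 [0.6038 0.6062 0.6093]
top 0.104 42 [0.603  0.6056 0.6078]
top 0.108 22 [0.6045 0.6065 0.6086]
top 0.112 35 [0.5937 0.6033 0.6462]
top 0.116 48 [0.5911 0.5933 0.595 ]
top 0.12 53 [0.591  0.5929 0.5959]
top 0.124 46 [0.5916 0.5936 0.5961]
top 0.128 47 [0.5922 0.5941 0.5958]
top 0.132 36 [0.5924 0.5946 0.5964]
top x 0.59 -0.0117 0.1309
top x 0.605 -0.0127 0.1307
top x 0.62 -0.012 0.1303
top x 0.635 -0.0132 0.1301
top x 0.65 -0.0126 0.1297
top x 0.665 -0.0136 0.1293
top x 0.68 -0.0129 0.1288
top x 0.695 -0.0141 0.1287
```

{"fn": "apply_moves", "kwargs": {
  "targets": [
    [0, 0, 0, -0.015, 0, 0, 0],
    [0, 0, 0, -0.03, 0, 0, 0],
    [0, 0, 0, -0.03, 0, 0, 0],
    [0, 0, 0, -0.015, 0, 0, 0],
    [0, 0, 0, 0, 0, 0, 0.0413],
    [0, 0, 0, 0, 0, 0, 0.0413],
    [0, 0, 0, 0, 0, 0, 0.0413],
    [0, 0, 0, 0, 0, 0, 0.0413],
    [0, 0, 0, 0, 0, 0, 0.0413],
    [0, 0, 0, 0, 0, 0, 0.0413],
    [0, 0, 0, 0, 0, 0, 0.0413],
    [0, 0, 0, 0, 0, 0, 0.0413],
    [0, 0, -0.015, 0, 0, 0, 0],
    [0, 0, -0.033, 0, 0, 0, 0],
    [0, 0, -0.033, 0, 0, 0, 0],
    [0, 0, -0.033, 0, 0, 0, 0],
    [0, 0, -0.033, 0, 0, 0, 0],
    [0, 0, -0.033, 0, 0, 0, 0],
    [0, 0, -0.033, 0, 0, 0, 0],
    [0, 0, -0.0144, 0, 0, 0, 0]
  ]
}}

```text
time_s: 13.7
tcp_pos: [0.419, 0.0609, 0.2893]
eef_rot: [-180.0, -0.0, 178.7]
contact_force: [1.2, 1.2, -1.4]
gripper_width: 0.0117
gripper_force: 50.0
```

{"fn": "apply_moves", "kwargs": {
  "targets": [
    [0, 0, 0, 0, 0, 0, 0],
    [0, 0, 0, 0.02, 0, 0, 0],
    [0, 0, 0, 0.03, 0, 0, 0],
    [0, 0, 0, 0.03, 0, 0, 0],
    [0, 0, 0, 0.03, 0, 0, 0],
    [0, 0, 0, 0.03, 0, 0, 0],
    [0, 0, 0, 0.025, 0, 0, 0],
    [0, 0, 0, 0.011, 0, 0, 0],
    [0, 0, 0, 0, 0, 0, 0],
    [0, 0, 0, 0, 0, 0, 0]
  ]
}}

```text
time_s: 14.53
tcp_pos: [0.42, 0.0641, 0.1132]
eef_rot: [-179.9, -0.1, 178.7]
contact_force: [0.1, 0.3, -1.6]
gripper_width: 0.0116
gripper_force: 50.0
```

Run:
```python
from h import *
s=get_state();print(s['tcp_pos'],s['eef_rot'],s['contact_force'],s['moment'],s['gripper_width'])
fs=[]
for c in('scene','wrist','top'):
    f,W=snap(c);fs.append(f);z=W[...,2]
    m=(abs(W[...,1]-.062)<.012)&(W[...,0]>.36)&(W[...,0]<.58)&(z>.116)&(z<.132)
    P=W[m]
    if len(P)>20:
        t=P[:,0]-s['tcp_pos'][0]
        for b in np.arange(-.06,.2,.03):
            k=(t>=b)&(t<b+.03)
            if k.sum()>3: print(c,round(b+.015,3),k.sum(),'z',np.percentile(P[k,2],95).round(4),'y',np.percentile(P[k,1],[2,50,98]).round(4))
    P=W[(np.hypot(W[...,0]-.672,W[...,1]-.06)<.05)&(z>.24)&(z<.27)]
    if len(P)>20:print(c,'jar',len(P),P.min(0),P.max(0))
cv2.imwrite('pics/i.png',np.hstack([cv2.resize(f[...,::-1],(400,300)) for f in(fs[0],fs[2])]))
```

```text
[0.42002828 0.06412168 0.11323089] [-1.79924150e+02 -8.19151467e-02  1.78734274e+02] [ 0.14731364  0.29585236 -1.62536535] [-7.86258164e-05  7.97925186e-02 -1.69797826e-02] 0.011642304955879233
scene 0.105 33 z 0.1274 y [0.0558 0.0644 0.0689]
scene 0.135 48 z 0.1267 y [0.0549 0.0614 0.0678]
scene jar 245 [0.64763917 0.03793786 0.24030318] [0.69296785 0.08161051 0.26042781]
wrist -0.045 509 z 0.1261 y [0.0603 0.0657 0.0714]
wrist -0.015 3188 z 0.1285 y [0.0527 0.065  0.0731]
wrist 0.015 1333 z 0.1264 y [0.0591 0.0648 0.0706]
```

View pics/i.png

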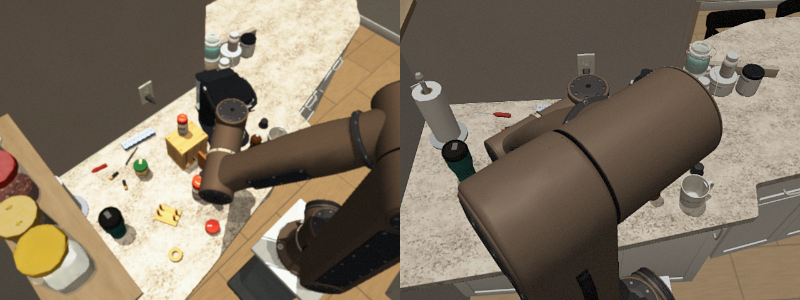

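The scene shows the jar standing on the rack top at (183,118 in the half-size view) and the board in front of the bay. Sliding in.

{"fn": "apply_moves", "kwargs": {
  "targets": [
    [0, -0.008, 0, 0, 0, 0, 0],
    [0, -0.01, 0, 0, 0, 0, 0],
    [0, -0.01, 0, 0, 0, 0, 0],
    [0, -0.01, 0, 0, 0, 0, 0],
    [0, -0.01, 0, 0, 0, 0, 0],
    [0, -0.01, 0, 0, 0, 0, 0]
  ]
}}

```text
time_s: 15.18
tcp_pos: [0.4796, 0.0627, 0.1134]
eef_rot: [-180.0, -0.0, 178.7]
contact_force: [-0.3, 0.2, -1.6]
gripper_width: 0.0116
gripper_force: 50.0
```

{"fn": "apply_moves", "kwargs": {
  "targets": [
    [0, -0.01, 0, 0, 0, 0, 0],
    [0, -0.01, 0, 0, 0, 0, 0],
    [0, -0.01, 0, 0, 0, 0, 0],
    [0, -0.01, 0, 0, 0, 0, 0],
    [0, -0.01, 0, 0, 0, 0, 0],
    [0, -0.008, 0, 0, 0, 0, 0],
    [0, 0, 0, 0, 0, 0, 0]
  ]
}}

```text
time_s: 15.77
tcp_pos: [0.5379, 0.0617, 0.1135]
eef_rot: [-180.0, 0.0, 178.7]
contact_force: [0.4, 0.6, -1.6]
gripper_width: 0.0117
gripper_force: 50.0
```

{"fn": "apply_moves", "kwargs": {
  "targets": [
    [0, -0.004, 0, 0.002, 0, 0, 0],
    [0, -0.002, 0, 0.002, 0, 0, 0],
    [0, -0.002, 0, 0, 0, 0, 0],
    [0, -0.001, 0, 0, 0, 0, 0],
    [0, 0, 0, 0, 0, 0, 0]
  ]
}}

```text
time_s: 16.18
tcp_pos: [0.5453, 0.0614, 0.1096]
eef_rot: [180.0, 0.0, 178.7]
contact_force: [-0.2, 0.0, -2.8]
gripper_width: 0.0119
gripper_force: 50.0
```

{"fn": "apply_moves", "kwargs": {
  "targets": [
    [0, -0.001, 0, 0, 0, 0, 0],
    [0, -0.001, 0, 0, 0, 0, 0],
    [0, -0.001, 0, 0, 0, 0, 0],
    [0, 0, 0, 0, 0, 0, 0]
  ]
}}

```text
time_s: 16.52
tcp_pos: [0.5484, 0.0613, 0.1097]
eef_rot: [180.0, 0.0, 178.7]
contact_force: [-0.2, -0.4, -1.7]
gripper_width: 0.0117
gripper_force: 50.0
```

{"fn": "apply_moves", "kwargs": {
  "targets": [
    [0, -0.001, 0, 0, 0, 0, 0],
    [0, -0.001, 0, 0, 0, 0, 0],
    [0, 0, 0, 0, 0, 0, 0]
  ]
}}

```text
time_s: 16.77
tcp_pos: [0.5487, 0.0608, 0.1091]
eef_rot: [-180.0, -0.2, 178.7]
contact_force: [-5.3, 0.1, 0.2]
gripper_width: 0.0119
gripper_force: 50.0
```

Far end meets the back (-5 N). Seat, release and rise.

{"fn": "apply_moves", "kwargs": {
  "targets": [
    [0, 0.001, 0, 0.001, 0, 0, 0],
    [0, 0, 0, 0, 0, 0, 0],
    [0.2, 0, 0, 0, 0, 0, 0],
    [0.3, 0, 0, 0, 0, 0, 0],
    [0.5, 0, 0, 0, 0, 0, 0],
    [0.5, 0, 0, 0, 0, 0, 0],
    [0.5, 0, 0, 0, 0, 0, 0],
    [0.5, 0, 0, 0, 0, 0, 0],
    [0.5, 0, 0, -0.01, 0, 0, 0],
    [0.5, 0, 0, -0.025, 0, 0, 0],
    [0.5, 0, 0, -0.03, 0, 0, 0],
    [0.5, 0.01, 0, -0.03, 0, 0, 0],
    [0.5, 0.02, 0, -0.03, 0, 0, 0],
    [0.5, 0.03, 0, -0.03, 0, 0, 0],
    [0.5, 0.03, 0, -0.02, 0, 0, 0],
    [0.5, 0, 0, 0, 0, 0, 0],
    [0.5, 0, 0, 0, 0, 0, 0]
  ]
}}

```text
time_s: 18.18
tcp_pos: [0.4594, 0.0636, 0.2858]
eef_rot: [179.8, 0.3, 178.8]
contact_force: [0.3, 0.6, -0.9]
gripper_width: 0.0437
gripper_force: 0.0
```

Run:
```python
from h import *
s=get_state();print(s['tcp_pos'],s['contact_force'],s['gripper_width'])
fs=[]
for c in('scene','wrist'):
    f,W=snap(c);fs.append(f);z=W[...,2]
    P=W[(abs(W[...,1]-.062)<.015)&(W[...,0]>.48)&(W[...,0]<.588)&(z>.108)&(z<.13)]
    if len(P)>20:print(c,'board',len(P),np.percentile(P,1,0),np.percentile(P,99,0))
    P=W[(abs(W[...,1]-.062)<.015)&(W[...,0]>.48)&(W[...,0]<.588)&(z>.02)&(z<.13)]
    if len(P)>20:print(c,'outer face min x',np.percentile(P[:,0],[1,5]))
    P=W[(np.hypot(W[...,0]-.672,W[...,1]-.06)<.05)&(z>.24)&(z<.27)]
    if len(P)>20:print(c,'jar',len(P),P.min(0),P.max(0))
cv2.imwrite('pics/e.png',np.hstack([cv2.resize(f[...,::-1],(400,300)) for f in fs]))
```

```text
[0.45940281 0.06355603 0.28582006] [ 0.27703716  0.56963748 -0.94001509] 0.04374881461298499
scene outer face min x [0.51433054 0.51494176]
scene jar 247 [0.64680741 0.03874696 0.24000399] [0.69199456 0.08147502 0.25906519]
wrist board 738 [0.51564629 0.05583717 0.10914246] [0.55108397 0.06816718 0.12099652]
wrist outer face min x [0.5155256 0.5157392]
```

View pics/e.png

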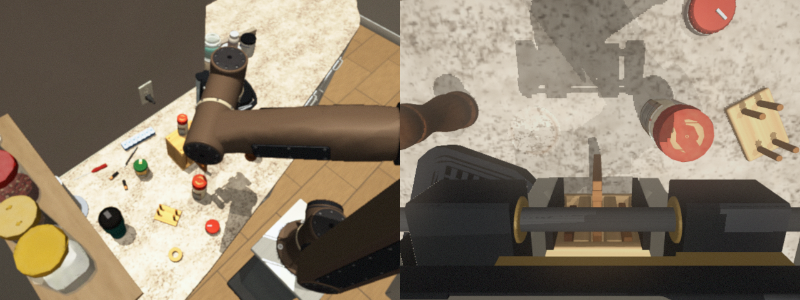

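Board in the bay (wrist view 597,185), outer end at x 0.5156 against an expected 0.516 and top at 0.120. The jar is on the rack top and the bystanders look undisturbed. Handing in.

```bash
python3 -c "
from plant import close_job;print(close_job())"
```

```text
the job is handed in; nothing more can be done
None
```

I set the spice jar upright on the rack top, slid the long board into the empty bay against its back with the hand-hole end out, released it, and handed the job in. `close_job()` returned no verdict, but the last camera check had both within limits at about 18 s.

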